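# Pin the nail-colour swatch leaves into their binding jig

### The job

Two nail-colour swatch leaves lie stacked in the binding jig on the manicure table: take the orange-handled pin from its blue stand, push it down through the holes of both leaves and on into the brass barrel hidden beneath them, until its collar sits flat on the top leaf, then let go. The barrel is not exactly under the holes, so feel for its mouth gently, sliding the leaves along with the pin, and never lean hard on the pin (stay well under 40 N). Leave the bottles, the phone and the other things on the table where they are.

Things in the scene. Friction and masses are not known exactly. Their poses are not given: they have to be found in the camera images.
- pin_grip (a point): Centre of the pin's orange round handle (14 mm diameter, 40 mm tall). z points up along the pin. The steel collar (24 mm diameter, 4 mm thick) is directly below the handle, its underside 24 mm below this point. At the start the pin (60 to 90 g) stands upright in the blue stand, collar on the stand's top, 1.5 mm play sideways; lift it over 40 mm to clear the stand.
- pin_collar (a point): Point on the pin's axis at the underside of its collar (24 mm below the handle's centre). Pushed fully home, it is 48 mm above the table, flat on the top leaf.
- pin_nose (a point): Point on the pin's axis at the tip of its nose. The steel shaft, 10 mm diameter, runs 34 mm down from the collar's underside to here; its last 1.5 mm taper to a flat nose of 7 mm diameter.
- stand: Blue pin stand, fixed block 60 x 60 x 45 mm (white foot plate 72 x 72 mm round it), with a 13 mm hole in the middle of its top for the pin. Origin: centre of its underside, on the table.
- jig: Binding jig, fixed: grey block, aluminium fences. Origin: on the table, below the middle of the barrel's travel; x is its long direction, z up. It spans x -57 to +105 mm, y -32 to +32 mm. The nest floor is 36 mm above the table; the fences are 10 mm higher and let the leaves slide 11 mm either way along x (holes at jig x = 0 when in the middle), 1 mm along y.
- jig_floor (a point): Point at jig x = y = 0 at nest floor height. Here, under the leaves, is a brass slide 50 x 25 mm, its top 35.5 mm above the table, with the barrel in its middle: an 11.5 mm bore with a 1 mm chamfer. The bore is at jig y = 0 but anywhere within 9 mm either way along jig x; a gentle push does not shift it (15 N). A nose that misses the bore stands on solid brass.
- barrel_depth (a point): Point 10 mm below the nest floor at jig x = y = 0, 26 mm above the table, where the friction lining inside the barrel begins: a plug that stays where it is pushed. From here it takes about 6 N to drive the nose the last 11.5 mm, until the collar lands on the top leaf; no spring pushes back.
- leaf_top_hole (a point): Centre of the upper swatch leaf's hole, half-way through it: loose white plate 120 x 50 x 6 mm, 45 g, with red and pink nail tips, lying in the jig on the other leaf. The hole, 13 mm across with a 1 mm chamfer, is mid-width, 36 mm from the end toward the jig's -x and 84 mm from the other. x along the leaf, z up.
- leaf_low_hole (a point): Centre of the hole of the lower swatch leaf (same size, grey), which lies on the jig's floor; its hole is within about 2 mm of being under the upper one.
- polish_black: Nail polish bottle, dark with a black cap, 32 mm diameter, 78 mm tall, bystander. Origin: centre of its underside.
- polish_gold: Nail polish bottle, dark with a gold cap, same size, bystander. Origin: centre of its underside.
- polish_green: Nail polish bottle, green, same size, bystander. Origin: centre of its underside.
- polish_red: Nail polish bottle, dark red with a black cap, same size, between jig and stand, bystander. Origin: centre of its underside.
- phone: Black phone lying flat, 150 x 74 x 9 mm, bystander. Origin: centre of its underside, x along its length.
- spray: Pale bottle with a white cap, 44 mm diameter, 130 mm tall, bystander. Origin: centre of its underside.
- acetone: Wide pale bottle with a white cap, 70 mm diameter, 130 mm tall, bystander. Origin: centre of its underside.
- buffer: Pink nail buffer block lying flat, 95 x 26 x 26 mm, bystander. Origin: centre of its underside, x along its length.
- pin: The whole pin described under its handle; origin at the underside of its collar.
- leaf_top: The whole upper leaf; origin on its hole's axis at its underside.
- leaf_low: The whole lower leaf; origin on its hole's axis at its underside.

How it is judged:
By the outcome, as a careful person would: the job done as asked, in the order asked, and still so for the second after the job is handed in, with the robot touching nothing.
It also fails if it takes over 61 s, if anything falls off the work surface, if the arm or the gripper's body presses on something with over 40 N, if the wrist force passes 120 N, or if a joint passes its speed limit or range.

### The arm

A 6-joint arm with a two-finger parallel gripper is mounted at the origin on the work surface. World frame = base frame: x ahead of the robot, y to its left, z up, the work surface at z = 0. Lengths are in m, angles in rad, forces in N, time in s.
With the tool pointing down it reaches from about 0.275 to 0.725 m from the base axis. Payload 15.9 kg.
Tool frame: the origin (TCP) lies where the fingers leave the gripper's body, on its centre line; the fingertips stand 73 mm ahead of it and the grasp point (between the pads) lies 54 mm ahead of it; z points along the fingers, y is the direction in which the jaws open and shut (so a half turn about z gives the same grasp; the last joint's range is limited). The gripper opens to 85 mm and grips with 20 to 120 N. Pads are 22 mm wide; open, the fingers measure 114 mm over their backs; the gripper's body (76 mm by 85 mm) begins 54 mm behind the grasp point. The pads swing forward as they close: fully open they stand 13 mm farther back than shut.
Start: joints at [-1.167, 0.213, -0.034, 1.323, 0, 1.571], TCP at [0.196, -0.46, 0.304] pointing down, gripper open.
Joint ranges: [-2.98, 2.98], [-0.74, 1.72], [-1.14, 1.35], [-2.1, 2.04], [-1.57, 1.44], [-3.14, 3.14]. Speed limits (rad/s): [1.89, 1.89, 2.39, 2.57, 3.14, 3.14].

### API

Orientations are given as a unit quaternion [w, x, y, z].
In Python, from bench import arm gives the robot as it stands.
- The arm moves only by the tool drive_tool, never from a script. Its argument "rows" is one flat list of numbers, 7 for each row, row after row: the turn, a rotation vector about the tool's x, y, z normalised to -1 to 1, where 1 is 360 degrees, then the shift along the tool's x, y, z normalised to -1 to 1, where 1 is 120 mm, then the finger opening in mm, from 0 to 85.4. In form: [wx, wy, wz, dx, dy, dz, fingers, wx, wy, wz, dx, dy, dz, fingers, ...]. A call has 1 to 20 rows; each row shifts and turns the pose as measured when the row begins, along the tool's axes as they then stand; what a row does not reach is not made up. A row lasts 1/12 s, in which the tool goes at most 41.7 mm and 7.16 degrees, less where a joint would pass 70% of its speed; a pose out of reach is approached as far as the arm can. A call with a number of a shift or a turn outside -1 to 1 is refused whole. A call with a gripper value outside its range is refused whole. The fingers move at their own pace and stop on an object; the grip force is fixed at half the most. Time passes only in rows, so rows that do not move let the fingers close. It gives the time, the measured TCP pose, the force and the opening at its end, in the units of the state.
- arm.sense(): the state, without advancing time (a new reading comes with each control period).
- arm.read_camera(name): name is "scene" or "top" or "wrist"; returns (picture, depth): 420x560x3 uint8, red, green, blue; 420x560 float32, m along the optical axis (not along the pixel's ray), 0 where there is no reading.
- arm.calibration(name): a dict with "fx", "fy", "cx", "cy" (pixels), "k1" (the pictures are not rectified: a ray, as slopes to the right and down, at radius r is drawn at 1 + k1 r^2 times it, then the intrinsics apply), "eye" and "attitude" of the camera in the world; the wrist camera has in their place "tool_from_camera" (4x4, takes a point from camera to tool coordinates, whose origin is the TCP and whose axes are the flange's). Camera axes: x right, y down, z forward; pixel columns grow to the right and rows downward; lengths in m; the calibration is good to about 2 mm. A picture is of the moment at which its call begins: read the wrist's pose just before it. calibration takes no time and is no camera call.
- arm.sign_off(): hands the job in, once; it reports no verdict.
The state is a dict: "t": time; "q": joint angles; "joint_velocities": joint speeds; "tau": joint torques, N m; "tool_pos": TCP position; "tcp_rot": TCP orientation; "force": force on the tool from outside, world axes, zero at the start; "torque": the same for the moment, N m; "grip_width": finger opening in m.
Only numpy, scipy, OpenCV 4.12 (cv2) and the standard library are available. Lean on these libraries where they do the work, as an engineer would, in place of code of your own. Each camera call takes 0.05 s, during which the arm holds its last target. There are 200 camera calls.

## Working session

There is one attempt and no reset: what is moved stays moved. The work goes in short steps, Python scripts to look and compute and a tool call to move; the robot and the scene stay as the last step left them, time stands still between calls to the robot, and variables do not carry over. Pictures are saved under pics/ and viewed, on a budget of 10 in all, crops included, one or two more only if the job needs it, and the job is handed in when it is done.

Besides the shell and the picture viewer there is one more tool, called after "Request:" by a JSON object that holds its "method" and its "body", one argument or row to a line. drive_tool: Moves the arm, as the interface text tells. Scaled input: -1 to 1 covers 120 mm each way for a shift and 360 degrees each way for a turn. Its arguments: {"type":"object","properties":{"rows":{"type":"array"}},"required":["rows"]}

```bash
ls; mkdir -p pics
cat > h.py <<'E'
import numpy as np, cv2
from bench import arm
from scipy.spatial.transform import Rotation as R
def rot(a):
    a=np.array(a,float)
    return a if a.shape==(3,3) else R.from_quat(a[[1,2,3,0]]).as_matrix()
def cam(name):
    s=arm.sense(); p,d=arm.read_camera(name); c=arm.calibration(name)
    if name=='wrist':
        T=np.eye(4);T[:3,:3]=rot(s['tcp_rot']);T[:3,3]=s['tool_pos'];T=T@np.array(c['tool_from_camera'])
    else:
        T=np.eye(4);T[:3,:3]=rot(c['attitude']);T[:3,3]=c['eye']
    K=np.array([[c['fx'],0,c['cx']],[0,c['fy'],c['cy']],[0,0,1]])
    return p,d,K,np.array([c['k1'],0,0,0,0.]),T
def slopes(uv,K,D): return cv2.undistortPoints(np.array(uv,float).reshape(-1,1,2),K,D).reshape(-1,2)
def onplane(uv,z,K,D,T):
    s=slopes(uv,K,D); r=np.c_[s,np.ones(len(s))]@T[:3,:3].T
    return T[:3,3]+r*((z-T[2,3])/r[:,2])[:,None]
def cloud(d,K,D,T):
    h,w=d.shape; v,u=np.mgrid[:h,:w]
    s=slopes(np.c_[u.ravel(),v.ravel()],K,D)
    P=np.c_[s,np.ones(len(s))]*d.reshape(-1,1)
    return (P@T[:3,:3].T+T[:3,3]).reshape(h,w,3)
def save(n,p,scale=1):
    cv2.imwrite(n,cv2.cvtColor(cv2.resize(p,None,fx=scale,fy=scale,interpolation=cv2.INTER_CUBIC),cv2.COLOR_RGB2BGR))
E
python3 - <<'E'
from h import *
print(arm.sense())
for n in('top','scene'):
    p,d,K,D,T=cam(n); save(f'pics/{n}0.png',p,1.4); np.savez(f'{n}0.npz',p=p,d=d,K=K,D=D,T=T); print(n,K,D,T)
print(arm.calibration('wrist'))
E
```

```text
pics
{'t': 0.0, 'q': array([-1.16699696e+00,  2.13375309e-01, -3.50967101e-02,  1.32348083e+00,
        1.73139924e-07,  1.57081948e+00]), 'joint_velocities': array([-0.00051876, -0.00037516, -0.00195119, -0.00081529,  0.00012712,
       -0.00030735]), 'tau': array([ 9.69221162e-06, -6.86172295e+01,  4.87113404e+01,  1.76837394e-02,
       -1.10234100e-05,  4.87295836e-05]), 'tool_pos': array([ 0.19635245, -0.45954147,  0.30339161]), 'tcp_rot': array([-5.66532916e-04,  9.79689559e-01,  2.00519409e-01, -1.15881267e-04]), 'force': array([ 0.32078166, -0.09961779,  0.82989057]), 'torque': array([ 0.01754652,  0.08627412, -0.00830544]), 'grip_width': 0.085379435032004}
top [[401.13757515   0.         278.4958689 ]
 [  0.         401.13757515 206.95091392]
 [  0.           0.           1.        ]] [-0.07815781  0.          0.          0.          0.        ] [[-0.00884857 -0.98648469  0.16361436  0.44107218]
 [-0.99993707  0.00760066 -0.00825158  0.0235053 ]
 [ 0.00689648 -0.16367708 -0.98648986  1.12937129]
 [ 0.          0.          0.          1.        ]]
scene [[384.27369822   0.   
[... 155 characters left out ...]
     ] [[ 0.60194615  0.5490033  -0.57987603  1.11929141]
 [ 0.79825993 -0.43281837  0.41886674 -0.36452507]
 [-0.02102178 -0.71502702 -0.69878069  0.66840855]
 [ 0.          0.          0.          1.        ]]
{'fx': 367.375024524771, 'fy': 367.375024524771, 'cx': 283.500373782198, 'cy': 209.26039897014275, 'k1': -0.09018372473759921, 'tool_from_camera': array([[ 1.06104485e-03, -9.56430316e-01, -2.91958773e-01,
         7.51566706e-02],
       [ 9.99999434e-01,  9.90268036e-04,  3.90198504e-04,
        -7.33455157e-05],
       [-8.40802378e-05, -2.91959022e-01,  9.56430825e-01,
        -6.89592841e-02],
       [ 0.00000000e+00,  0.00000000e+00,  0.00000000e+00,
         1.00000000e+00]])}
```

View pics/top0.png

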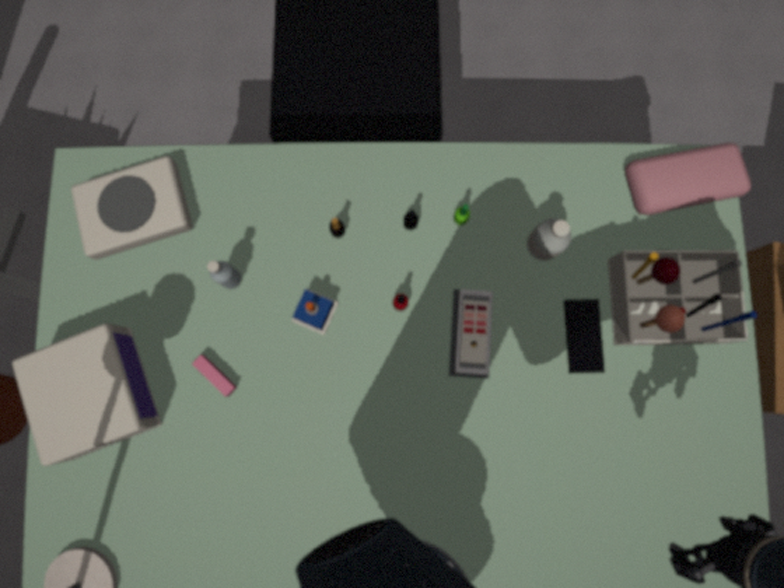

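View pics/scene0.png

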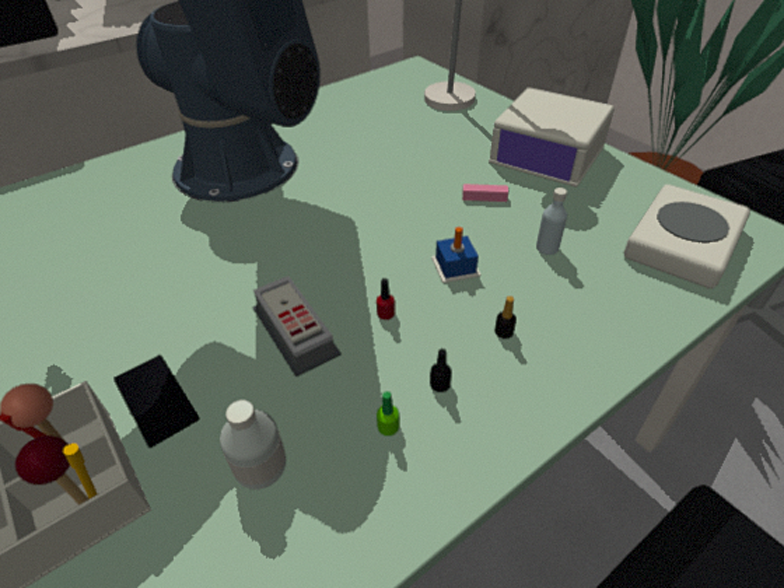

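The top view (1.4x) shows the jig at about (473,333) with its hole at (474,343). The stand and pin are at (313,308), and the red bottle at (400,300) is between them. Next I'll turn these into positions.

Run:
```python
from h import *
for n in('top','scene'):
    f=np.load(n+'0.npz'); p,d,K,D,T=[f[k] for k in('p','d','K','D','T')]
    C=cloud(d,K,D,T); hsv=cv2.cvtColor(p,cv2.COLOR_RGB2HSV); H,S,V=cv2.split(hsv)
    pt=onplane([[474/1.4,343/1.4]],.048,K,D,T)[0] if n=='top' else None
    print(n,'hole approx',pt)
    base=(d>0)&(C[...,0]>.2)&(C[...,0]<.75)
    st=base&(H>100)&(H<125)&(S>150)&(C[...,1]>-.1)&(C[...,1]<.25)&(C[...,2]>.04)&(C[...,2]<.05)
    P=C[st]; print('stand top',len(P),P.mean(0) if len(P) else 0, cv2.minAreaRect(P[:,:2].astype(np.float32)*1000) if len(P) else 0)
    o=base&(H>3)&(H<18)&(S>150)&(C[...,2]>.05)&(C[...,1]>0)&(C[...,1]<.2)
    P=C[o]; print('orange',len(P),P.mean(0) if len(P) else 0,P.min(0),P.max(0))
    P=P[P[:,2]>P[:,2].max()-.006]; print('  top',len(P),P.mean(0))
    j=base&(C[...,2]>.036)&(C[...,2]<.06)&(C[...,1]<-.05)&(C[...,1]>-.32)&(C[...,0]>.25)
    j=j.astype(np.uint8); m,l,s,c=cv2.connectedComponentsWithStats(j)
    for i in range(1,m):
        if s[i,4]>200:
            P=C[l==i]; print('jig',s[i],P.mean(0),np.median(P[:,2]),cv2.minAreaRect(P[:,:2].astype(np.float32)*1000))
    r=base&(C[...,1]<.1)&(C[...,1]>-.1)&(C[...,2]>.02)
    P=C[r]; P=P[(P[:,0]>.35)&(P[:,1]<.02)]; print('red',len(P),np.median(P,0),P.max(0))
```

```text
top hole approx [ 0.5150528 -0.1468027  0.048    ]
stand top 282 [0.58267275 0.16328058 0.04535202] ((584.3275146484375, 165.42218017578125), (55.59320831298828, 53.27457809448242), 65.40762329101562)
orange 32 [0.52188206 0.13556094 0.12552324] [0.20563676 0.0352248  0.05128831] [0.74947203 0.17130557 0.2871437 ]
  top 2 [0.21100945 0.08211856 0.28629223]
jig [ 325  206   27   62 1375] [ 0.53904263 -0.14684696  0.04669294] 0.047394418797834126 ((539.9246826171875, -147.68084716796875), (65.54072570800781, 163.27354431152344), 85.29497528076172)
red 107 [ 0.59906124 -0.00539788  0.03759717] [0.61693399 0.00769942 0.07975956]
scene hole approx None
stand top 280 [0.58981466 0.15967424 0.04486073] ((580.4817504882812, 96.51750946044922), (210.7780303955078, 69.14209747314453), 85.70171356201172)
orange 67 [0.55969877 0.15682289 0.08529285] [0.20299575 0.06428541 0.05089143] [0.59255562 0.16957783 0.28242175]
  top 1 [0.21281027 0.06755162 0.28242175]
jig [ 182  197   56   58 1615] [ 0.54664153 -0.14861841  0.04634066] 0.047192964276788096 ((538.3770141601562, -146.45919799804688), (64.70233154296875, 164.59283447265625), 85.02609252929688)
red 220 [ 0.60596359 -0.00969026  0.03843785] [0.61821916 0.00873096 0.07891744]
```

```bash
cat >> h.py <<'E'
def go(target,yaw=None):
    s=arm.sense(); M=rot(s['tcp_rot']); p=np.array(s['tool_pos'])
    d=M.T@(np.array(target)-p)
    print('t %.2f'%s['t'],'pos',p.round(4),'yaw %.2f'%np.degrees(np.arctan2(M[1,0],M[0,0])),'z',M[:,2].round(4),'F',np.round(s['force'],1),'w',round(s['grip_width'],4),'q',np.round(s['q'],2))
    print('shift total mm',(d*1000).round(1),'units',(d/.12).round(3))
    if yaw is not None:
        y=np.radians(yaw);G=np.array([[np.cos(y),np.sin(y),0],[np.sin(y),-np.cos(y),0],[0,0,-1]])
        v=R.from_matrix(M.T@G).as_rotvec(); print('turn deg',np.degrees(v).round(2),'units',(v/2/np.pi).round(4), 'shift after turn',(G.T@(np.array(target)-p)/.12).round(3))
E
python3 -c "
from h import *
go([.584,.165,.26],85.2)"
```

```text
t 0.10 pos [ 0.1964 -0.4596  0.3035] yaw 23.13 z [-4.e-04  9.e-04 -1.e+00] F [ 1.6 -0.1 -0.1] w 0.0855 q [-1.17  0.21 -0.03  1.32  0.    1.57]
shift total mm [ 601.8 -422.    43.9] units [ 5.015 -3.517  0.366]
turn deg [-5.000e-02 -3.000e-02 -6.207e+01] units [-1.000e-04 -1.000e-04 -1.724e-01] shift after turn [5.457 2.783 0.362]
```

Request:
{"method": "drive_tool", "body": {
  "rows": [0,0,-0.0173,0,0,0,45,0,0,-0.0173,0,0,0,45,0,0,-0.0173,0,0,0,45,0,0,-0.0173,0,0,0,45,0,0,-0.0173,0,0,0,45,0,0,-0.0173,0,0,0,45,0,0,-0.0173,0,0,0,45,0,0,-0.0173,0,0,0,45,0,0,-0.0173,0,0,0,45,0,0,-0.0173,0,0,0,45]
}}

```text
t: 0.93
tool_pos: [0.1958, -0.4582, 0.3004]
tcp_rot: [-0.004, 0.719, 0.695, 0.001]
force: [-0.0, 0.7, 0.2]
grip_width: 0.0448
```

Request:
{"method": "drive_tool", "body": {
  "rows": [0,0,0,0.27,0.14,0.018,45,0,0,0,0.27,0.14,0.018,45,0,0,0,0.27,0.14,0.018,45,0,0,0,0.27,0.14,0.018,45,0,0,0,0.27,0.14,0.018,45,0,0,0,0.27,0.14,0.018,45,0,0,0,0.27,0.14,0.018,45,0,0,0,0.27,0.14,0.018,45,0,0,0,0.27,0.14,0.018,45,0,0,0,0.27,0.14,0.018,45,0,0,0,0.27,0.14,0.018,45,0,0,0,0.27,0.14,0.018,45,0,0,0,0.27,0.14,0.018,45,0,0,0,0.27,0.14,0.018,45,0,0,0,0.27,0.14,0.018,45,0,0,0,0.27,0.14,0.018,45]
}}

```text
t: 2.27
tool_pos: [0.4818, 0.0747, 0.2639]
tcp_rot: [-0.005, 0.718, 0.696, 0.001]
force: [0.9, -0.3, -0.1]
grip_width: 0.0449
```

```bash
python3 -c "
from h import *
go([.584,.165,.26],85.2)"
```

```text
t 2.27 pos [0.4818 0.0747 0.2639] yaw 88.25 z [-0.0064  0.0089 -0.9999] F [ 0.9 -0.3 -0.1] w 0.0449 q [ 0.15  0.2  -0.15  1.22  0.01  1.75]
shift total mm [93.4 99.4  4.1] units [0.778 0.829 0.034]
turn deg [-0.39 -0.49  3.06] units [-0.0011 -0.0014  0.0085] shift after turn [0.821 0.786 0.033]
```

Request:
{"method": "drive_tool", "body": {
  "rows": [-0.001,-0.001,0.0085,0.2,0.2,0,45,0,0,0,0.2,0.2,0,45,0,0,0,0.2,0.19,0.01,45,0,0,0,0.2,0.18,0.01,45,0,0,0,0,0,0,45,0,0,0,0,0,0,45]
}}

```text
t: 2.77
tool_pos: [0.585, 0.1768, 0.2567]
tcp_rot: [-0.002, 0.734, 0.679, -0.001]
force: [-1.1, 0.3, 0.2]
grip_width: 0.0453
```

Run:
```python
from h import *
p,d,K,D,T=cam('wrist'); save('pics/w1.png',p,1.2); np.savez('w1.npz',p=p,d=d,K=K,D=D,T=T)
C=cloud(d,K,D,T); H,S,V=cv2.split(cv2.cvtColor(p,cv2.COLOR_RGB2HSV))
o=(H>3)&(H<18)&(S>130)&(C[...,2]>.05)&(d>0); P=C[o]; print(len(P),P.min(0),P.max(0))
for lo,hi in((.05,.06),(.06,.07),(.07,.08),(.08,.086),(.086,.095)):
    Q=P[(P[:,2]>lo)&(P[:,2]<hi)]
    if len(Q): print(lo,len(Q),Q.mean(0),Q.min(0),Q.max(0))
st=(H>100)&(H<125)&(S>150)&(C[...,2]>.042)&(C[...,2]<.048)
P=C[st]; print('stand',len(P),cv2.minAreaRect(P[:,:2].astype(np.float32)*1000),np.median(P[:,2]))
go([.584,.165,.26],85.2)
```

```text
533 [0.5781918  0.16125055 0.05029097] [0.59158899 0.17463157 0.08961439]
0.05 54 [0.58514926 0.17291085 0.05555307] [0.57830838 0.16864846 0.05029097] [0.59138234 0.17440718 0.0598684 ]
0.06 66 [0.58535008 0.17286641 0.06514941] [0.57850585 0.1694981  0.06000422] [0.59132925 0.1744399  0.06992465]
0.07 75 [0.58523867 0.17281103 0.0750243 ] [0.57871261 0.16779984 0.07012036] [0.59158899 0.17446835 0.0794624 ]
0.08 50 [0.58548676 0.17245562 0.08312124] [0.57827188 0.16243046 0.08016358] [0.59153889 0.17429998 0.08598553]
0.086 288 [0.58491892 0.16794338 0.0878618 ] [0.5781918  0.16125055 0.08607966] [0.59144088 0.17463157 0.08961439]
stand 4191 ((584.8449096679688, 167.1256866455078), (59.810733795166016, 59.012840270996094), 66.29981231689453) 0.04395470838961513
t 2.82 pos [0.5847 0.1766 0.2566] yaw 85.47 z [-0.0053  0.0017 -1.    ] F [-0.2  0.1 -1.1] w 0.0453 q [0.29 0.46 0.19 1.31 0.   1.94]
shift total mm [-11.6   0.2  -3.4] units [-0.097  0.002 -0.029]
turn deg [-0.31 -0.07  0.27] units [-0.0009 -0.0002  0.0007] shift after turn [-0.097  0.002 -0.029]
```

View pics/w1.png

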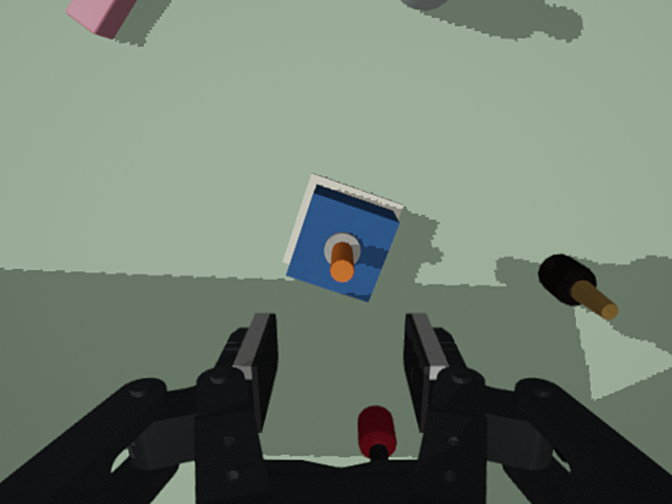

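The wrist view shows the pin upright in the stand at (342,265), slightly ahead of the jaw centre, with the fingers clear on both sides. It measures (0.585, 0.168), so I'll move over it and go down.

```bash
python3 -c "
from h import *
go([.585,.168,.126],85.2)"
```

```text
t 2.82 pos [0.5847 0.1766 0.2566] yaw 85.47 z [-0.0053  0.0017 -1.    ] F [-0.2  0.1 -1.1] w 0.0453 q [0.29 0.46 0.19 1.31 0.   1.94]
shift total mm [ -8.7   1.7 130.6] units [-0.072  0.014  1.088]
turn deg [-0.31 -0.07  0.27] units [-0.0009 -0.0002  0.0007] shift after turn [-0.071  0.009  1.088]
```

Request:
{"method": "drive_tool", "body": {
  "rows": [-0.0009,-0.0002,0,-0.036,0.005,0,45,0,0,0,-0.035,0.004,0,45,0,0,0,0,0,0.15,45,0,0,0,0,0,0.15,45,0,0,0,0,0,0.15,45,0,0,0,0,0,0.15,45,0,0,0,0,0,0.1,45,0,0,0,0,0,0,45,0,0,0,0,0,0,45]
}}

```text
t: 3.57
tool_pos: [0.5815, 0.1579, 0.1744]
tcp_rot: [0.002, 0.737, 0.676, 0.002]
force: [-0.4, 0.4, 1.4]
grip_width: 0.0453
```

```bash
python3 -c "
from h import *
go([.585,.168,.126],85.2)"
```

```text
t 3.57 pos [0.5815 0.1579 0.1744] yaw 85.04 z [ 6.e-03 -1.e-04 -1.e+00] F [-0.4  0.4  1.4] w 0.0453 q [ 0.27  0.47 -0.    1.09 -0.    1.92]
shift total mm [10.3  2.3 48.4] units [0.086 0.019 0.403]
turn deg [ 0.34 -0.02 -0.16] units [ 0.0009 -0.0001 -0.0005] shift after turn [0.086 0.022 0.403]
```

Request:
{"method": "drive_tool", "body": {
  "rows": [0.0005,0,0,0.06,0.015,0,45,0,0,0,0.03,0.006,0,45,0,0,0,0,0,0,45,0,0,0,0,0,0,45]
}}

```text
t: 3.9
tool_pos: [0.5861, 0.1685, 0.1783]
tcp_rot: [0.002, 0.738, 0.675, 0.003]
force: [0.4, -0.1, -0.8]
grip_width: 0.0448
```

```bash
python3 -c "
from h import *
go([.585,.168,.126],85.2)"
```

```text
t 3.90 pos [0.5861 0.1685 0.1783] yaw 84.95 z [ 0.0067  0.0012 -1.    ] F [ 0.4 -0.1 -0.8] w 0.0448 q [ 0.28  0.48  0.03  1.11 -0.    1.94]
shift total mm [-0.7 -1.4 52.3] units [-0.005 -0.011  0.436]
turn deg [ 0.38 -0.1  -0.25] units [ 0.001  -0.0003 -0.0007] shift after turn [-0.005 -0.009  0.436]
```

Request:
{"method": "drive_tool", "body": {
  "rows": [0.001,0,0,-0.003,-0.007,0.1,45,0,0,0,0,0,0.1,45,0,0,0,0,0,0.1,45,0,0,0,0,0,0.08,45,0,0,0,0,0,0,45,0,0,0,0,0,0,45]
}}

```text
t: 4.4
tool_pos: [0.5859, 0.1689, 0.1301]
tcp_rot: [-0.0, 0.737, 0.676, 0.001]
force: [0.1, -0.6, 0.1]
grip_width: 0.0448
```

```bash
python3 -c "
from h import *
go([.585,.168,.126],85.2)"
```

```text
t 4.40 pos [0.5859 0.1689 0.1301] yaw 85.01 z [ 0.0015  0.0026 -1.    ] F [ 0.1 -0.6  0.1] w 0.0448 q [ 0.28  0.52 -0.04  1.01  0.    1.94]
shift total mm [-1.  -0.8  4.1] units [-0.008 -0.006  0.034]
turn deg [ 0.07 -0.16 -0.19] units [ 0.0002 -0.0004 -0.0005] shift after turn [-0.008 -0.006  0.034]
```

Request:
{"method": "drive_tool", "body": {
  "rows": [0,-0.0003,0,-0.006,-0.005,0.03,45,0,0,0,0,0,0,30,0,0,0,0,0,0,20,0,0,0,0,0,0,14,0,0,0,0,0,0,5,0,0,0,0,0,0,5,0,0,0,0,0,0,5,0,0,0,0,0,0,5]
}}

```text
t: 5.07
tool_pos: [0.5853, 0.1683, 0.1276]
tcp_rot: [0.0, 0.737, 0.676, 0.001]
force: [-0.7, -0.5, -1.1]
grip_width: 0.0124
```

```bash
python3 -c "
from h import *
go([.585,.168,.127],85.2);print(arm.sense()['torque'])"
```

```text
t 5.07 pos [0.5853 0.1683 0.1276] yaw 85.01 z [ 2.1e-03  8.0e-04 -1.0e+00] F [-0.7 -0.5 -1.1] w 0.0124 q [ 0.28  0.52 -0.05  1.    0.    1.94]
shift total mm [-0.3 -0.3  0.6] units [-0.003 -0.003  0.005]
turn deg [ 0.12 -0.06 -0.19] units [ 0.0003 -0.0002 -0.0005] shift after turn [-0.003 -0.003  0.005]
[0.02842708 0.23690334 0.01022146]
```

Request:
{"method": "drive_tool", "body": {
  "rows": [0,0,0,0,0,-0.1,5,0,0,0,0,0,-0.15,5,0,0,0,0,0,-0.17,5,0,0,0,0,0,-0.17,5,0,0,0,0,0,-0.17,5,0,0,0,0,0,-0.12,5,0,0,0,0,0,-0.05,5,0,0,0,0,0,0,5]
}}

```text
t: 5.73
tool_pos: [0.585, 0.168, 0.2438]
tcp_rot: [0.001, 0.737, 0.676, 0.001]
force: [0.0, 0.2, -1.2]
grip_width: 0.0126
```

```bash
python3 -c "
from h import *
go([.517,-.13,.235],85.2);print(arm.sense()['torque'])"
```

```text
t 5.73 pos [0.585  0.168  0.2438] yaw 85.01 z [ 2.2e-03  5.0e-04 -1.0e+00] F [ 0.   0.2 -1.2] w 0.0126 q [ 0.28  0.45  0.15  1.27 -0.    1.94]
shift total mm [-302.8  -41.9    8.5] units [-2.523 -0.349  0.071]
turn deg [ 0.12 -0.04 -0.19] units [ 0.0003 -0.0001 -0.0005] shift after turn [-2.522 -0.357  0.074]
[ 0.01074265 -0.05088199  0.00619701]
```

Request:
{"method": "drive_tool", "body": {
  "rows": [0,0,0,-0.1,-0.012,0,5,0,0,0,-0.2,-0.024,0,5,0,0,0,-0.28,-0.034,0,5,0,0,0,-0.28,-0.034,0,5,0,0,0,-0.28,-0.034,0,5,0,0,0,-0.28,-0.034,0,5,0,0,0,-0.28,-0.034,0,5,0,0,0,-0.28,-0.034,0,5,0,0,0,-0.28,-0.034,0,5,0,0,0,-0.28,-0.034,0,5,0,0,0,-0.2,-0.024,0,5,0,0,0,-0.1,-0.012,0,5,0,0,0,0,0,0,5,0,0,0,0,0,0,5]
}}

```text
t: 6.9
tool_pos: [0.5012, -0.1877, 0.2278]
tcp_rot: [-0.005, 0.737, 0.676, -0.005]
force: [-0.9, -0.4, -0.2]
grip_width: 0.0126
```

Run:
```python
from h import *
go([.516,-.145,.235],85.2);print(arm.sense()['torque'])
p,d,K,D,T=cam('wrist'); save('pics/w2.png',p,1.4); np.savez('w2.npz',p=p,d=d,K=K,D=D,T=T)
```

```text
t 6.90 pos [ 0.5012 -0.1877  0.2278] yaw 85.03 z [-0.014   0.0016 -0.9999] F [-0.9 -0.4 -0.2] w 0.0126 q [-0.36  0.32 -0.09  1.18 -0.    1.3 ]
shift total mm [43.9 10.9 -7.4] units [ 0.365  0.091 -0.061]
turn deg [-0.81 -0.02 -0.17] units [-0.0022 -0.0001 -0.0005] shift after turn [ 0.365  0.093 -0.06 ]
[-0.03761083  0.00393684 -0.01411905]
```

View pics/w2.png

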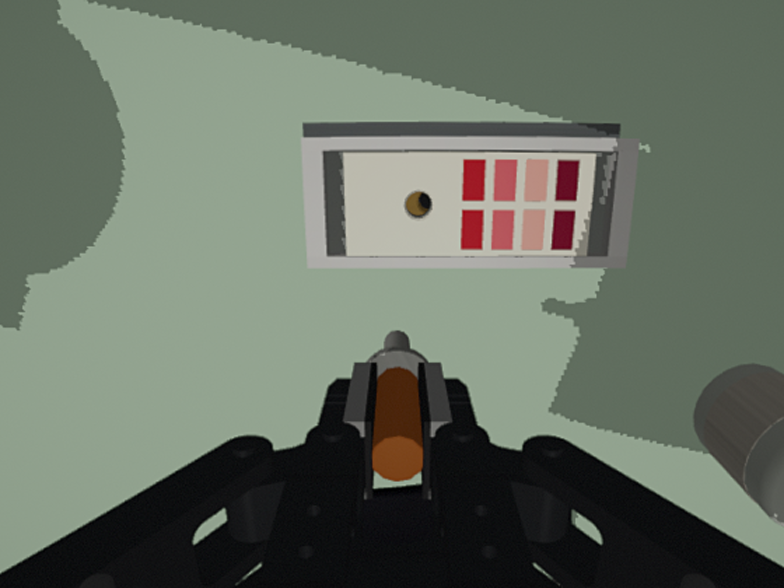

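The wrist view shows the hole at (418,204). Brass fills its left side and there is a dark bore edge on the right at about (425,201), so the barrel sits toward jig +x. I'll zoom in and measure.

Run:
```python
from h import *
f=np.load('w2.npz'); p,d,K,D,T=[f[k] for k in('p','d','K','D','T')]
C=cloud(d,K,D,T)
r=p[120:175,255:345]; save('pics/w2z.png',r,8)
j=((C[...,2]>.04)&(C[...,2]<.06)&(d>0)&(C[...,0]>.4)&(C[...,1]>-.2)).astype(np.uint8)
m,l,s,c=cv2.connectedComponentsWithStats(j); i=1+np.argmax(s[1:,4]); P=C[l==i]
rc=cv2.minAreaRect(P[:,:2].astype(np.float32)*1000); print(rc,np.median(P[:,2]))
ys,xs=np.where(l==i); 
g=p.max(2).astype(int); print(g[138:154,288:312])
```

```text
((538.2471923828125, -147.27288818359375), (64.69249725341797, 163.26832580566406), 85.54985046386719) 0.04655024123008461
[[187 188 190 187 154 135 123 113 111 110 111 103  75  27  26  54  98 153
  181 187 188 188 188 188]
 [188 190 188 151 128 116 111 110 112 113 109  96  46  16  14  14  25  78
  156 185 188 188 187 187]
 [189 189 163 128 115 111 112 113 113 113 101  76  27  18  18  16  12  22
   97 188 189 189 188 188]
 [190 173 130 116 111 112 113 113 114 110  95  41  18  17  21  20  17  13
   50 137 187 188 188 188]
 [189 146 121 111 112 112 113 113 114 111  95  38  21  20  20  20  19  17
   17  73 160 187 188 187]
 [189 140 115 110 113 114 113 114 114 105  87  39  23  20  19  20  19  18
   14  65 158 190 189 188]
 [176 123 111 112 113 113 113 114 113 105  88  57  24  17  20  21  20  19
   14  44 129 191 189 187]
 [173 121 111 113 114 113 113 114 115 104  92  66  44  19  20  20  19  21
   17  49 125 191 190 188]
 [160 120 109 111 113 113 114 113 114 108  89  65  54  24  21  21  21  16
   17  50 122 183 190 188]
 [162 120 102 112 112 112 111 112 112 112  90  76  66  46  25  22  20  19
   23  71 137 193 190 187]
 [178 124 101 111 111 111 111 111 112 112 102  87  73  64  57  39  28  21
   34  89 140 192 190 187]
 [190 133 103 106 111 112 111 112 111 112 112  93  82  67  67  67  67  54
   63 106 136 189 189 187]
 [190 161 124  86 103 114 113 113 113 112 112 106  93  85  74  68  62  62
   90 139 180 190 188 188]
 [189 168 133 105  69 106 113 115 115 115 115 115 110 100  91  76  56  85
  126 162 190 189 188 187]
 [190 189 157 130  88  75  90 110 113 114 115 116 114 112  88  65  82 114
  157 188 189 188 187 188]
 [188 190 179 144 122 103  62  61  76  92  93  91  78  76  60  89 119 145
  175 187 188 187 187 187]]
```

View pics/w2z.png

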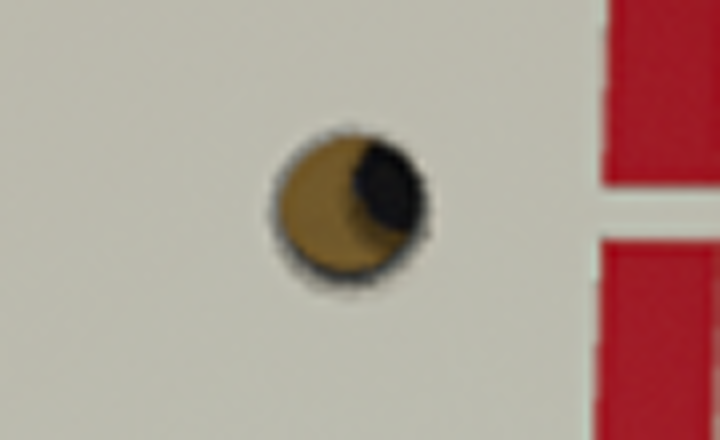

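The zoom shows the leaf hole centred near crop (349,208). The dark bore's left edge is at crop x≈353, so its centre is near (415,178). I'll project both and compare them with the jig fit.

Run:
```python
from h import *
f=np.load('w2.npz'); p,d,K,D,T=[f[k] for k in('p','d','K','D','T')]
px=lambda x,y:[255+x/8-.44,120+y/8-.44]
hole=onplane([px(349,208)],.048,K,D,T)[0]; bore=onplane([px(415,175),px(415,182)],.0345,K,D,T)
a=np.radians(-4.6); X=np.array([np.cos(a),np.sin(a)]);Y=np.array([-X[1],X[0]])
c=np.array([.5385,-.1472]); o=c-.024*X
print('jig origin',o)
for q in (hole,*bore): print(q.round(4),'jig',((q[:2]-o)@X*1000).round(2),((q[:2]-o)@Y*1000).round(2))
# pin nose & handle visible: pin nose px approx
print('nose-ish',onplane([[397/1.4,342/1.4]],.2277-.0565-.058+0,K,D,T))
tp=np.array(arm.sense()['tool_pos']);M=rot(arm.sense()['tcp_rot']);print('axis pt at nose',tp+M[:,2]*.112)
```

```text
jig origin [ 0.51457731 -0.14527523]
[ 0.513  -0.1447  0.048 ] jig -1.66 0.46
[ 0.5192 -0.144   0.0345] jig 4.52 1.67
[ 0.5192 -0.1446  0.0345] jig 4.53 1.06
nose-ish [[ 0.5001785  -0.18849039  0.1132    ]]
axis pt at nose [ 0.49962381 -0.1872562   0.11570257]
```

Request:
{"method": "drive_tool", "body": {
  "rows": [-0.002,0,0,0.12,0.03,0.05,5,0,0,0,0.12,0.03,0.05,5,0,0,0,0.08,0.01,0.05,5,0,0,0,0.02,0,0.05,5,0,0,0,0,0,0,5,0,0,0,0,0,0,5]
}}

```text
t: 7.45
tool_pos: [0.5129, -0.142, 0.2005]
tcp_rot: [-0.002, 0.735, 0.678, -0.001]
force: [0.1, -0.5, -0.3]
grip_width: 0.0125
```

```bash
python3 -c "
from h import *
go([.513,-.145,.172],85.3);print(arm.sense()['torque'])"
```

```text
t 7.45 pos [ 0.5129 -0.142   0.2005] yaw 85.33 z [-0.0036  0.0013 -1.    ] F [ 0.1 -0.5 -0.3] w 0.0125 q [-0.27  0.32 -0.15  1.1   0.    1.38]
shift total mm [-3.   0.5 28.5] units [-0.025  0.004  0.237]
turn deg [-0.21 -0.06  0.03] units [-0.0006 -0.0002  0.0001] shift after turn [-0.025  0.003  0.237]
[-0.01563678 -0.00370827 -0.03564032]
```

Request:
{"method": "drive_tool", "body": {
  "rows": [-0.0006,0,0,-0.02,0.003,0.06,5,0,0,0,-0.005,0,0.06,5,0,0,0,0,0,0.06,5,0,0,0,0,0,0.04,5,0,0,0,0,0,0,5,0,0,0,0,0,0,5]
}}

```text
t: 7.95
tool_pos: [0.5126, -0.1467, 0.1712]
tcp_rot: [-0.0, 0.736, 0.677, 0.0]
force: [-1.0, 1.1, -1.8]
grip_width: 0.0124
```

Run:
```python
from h import *
go([.513,-.145,.168],85.3);print(arm.sense()['torque'])
p,d,K,D,T=cam('scene');q,*_=cam('wrist')
a=cv2.resize(p[165:285,150:270],None,fx=4,fy=4,interpolation=cv2.INTER_CUBIC)
b=cv2.resize(q[120:300,200:380],(480,480),interpolation=cv2.INTER_CUBIC)
save('pics/c3.png',np.hstack([a,b]),.83)
```

```text
t 7.95 pos [ 0.5126 -0.1467  0.1712] yaw 85.27 z [ 3.e-04  6.e-04 -1.e+00] F [-1.   1.1 -1.8] w 0.0124 q [-0.28  0.34 -0.2   1.02  0.    1.37]
shift total mm [1.7 0.3 3.2] units [0.014 0.002 0.026]
turn deg [ 0.01 -0.04 -0.03] units [ 0.     -0.0001 -0.0001] shift after turn [0.014 0.002 0.026]
[-0.03245247 -0.02604924  0.03743368]
```

View pics/c3.png

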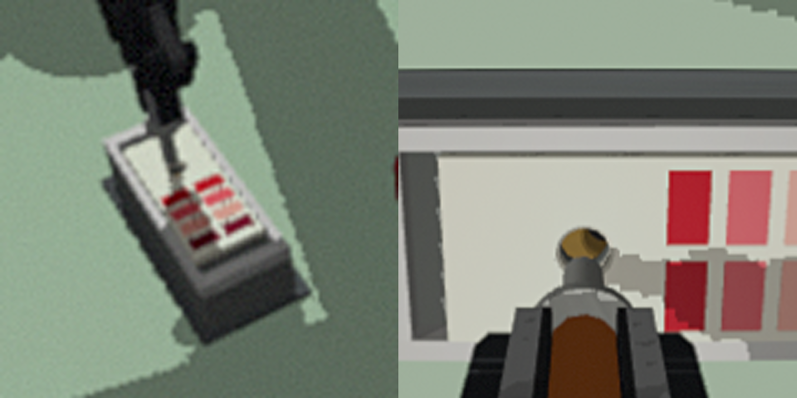

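The wrist crop shows the nose just in front of the hole and lined up with it in jig x. I'll move about 1.7 mm toward +y and lower gently.

Request:
{"method": "drive_tool", "body": {
  "rows": [0,0,0,0.014,0.003,0,5,0,0,0,0,0,0.02,5,0,0,0,0,0,0.02,5,0,0,0,0,0,0.02,5,0,0,0,0,0,0,5]
}}

```text
t: 8.47
tool_pos: [0.5139, -0.1449, 0.1646]
tcp_rot: [0.001, 0.736, 0.677, 0.001]
force: [-1.1, 0.3, -0.8]
grip_width: 0.0124
```

```bash
python3 -c "
from h import *
go([.513,-.145,.1535],85.3);print(arm.sense()['torque'])"
```

```text
t 8.47 pos [ 0.5139 -0.1449  0.1646] yaw 85.28 z [ 0.0025  0.     -1.    ] F [-1.1  0.3 -0.8] w 0.0124 q [-0.28  0.35 -0.22  1.01  0.    1.38]
shift total mm [-0.2 -0.9 11.1] units [-0.001 -0.008  0.093]
turn deg [ 0.15 -0.01 -0.02] units [ 0.0004 -0.     -0.    ] shift after turn [-0.001 -0.008  0.093]
[0.01993415 0.03095046 0.00823222]
```

Request:
{"method": "drive_tool", "body": {
  "rows": [0,0,0,0,-0.003,0.018,5,0,0,0,0,0,0.018,5,0,0,0,0,0,0,5]
}}

```text
t: 8.72
tool_pos: [0.5135, -0.1448, 0.1598]
tcp_rot: [0.001, 0.736, 0.677, 0.001]
force: [0.1, 0.3, -1.5]
grip_width: 0.0124
```

Request:
{"method": "drive_tool", "body": {
  "rows": [0,0,0,0,0,0.018,5,0,0,0,0,0,0.015,5,0,0,0,0,0,0,5]
}}

```text
t: 8.97
tool_pos: [0.5135, -0.1449, 0.1554]
tcp_rot: [0.001, 0.736, 0.677, 0.001]
force: [-0.6, -0.2, -0.6]
grip_width: 0.0124
```

```bash
python3 -c "
from h import *
go([.513,-.145,.1535],85.3);print(arm.sense()['torque'])"
```

```text
t 8.97 pos [ 0.5135 -0.1449  0.1554] yaw 85.29 z [ 0.0024  0.     -1.    ] F [-0.6 -0.2 -0.6] w 0.0124 q [-0.28  0.35 -0.23  0.98  0.    1.38]
shift total mm [-0.2 -0.5  1.9] units [-0.002 -0.004  0.015]
turn deg [ 0.13 -0.01 -0.01] units [ 0.0004 -0.     -0.    ] shift after turn [-0.002 -0.004  0.015]
[ 0.02647367  0.01849959 -0.0079025 ]
```

Request:
{"method": "drive_tool", "body": {
  "rows": [0,0,0,0,0.0,0.015,5,0,0,0,0,0.015,0,5,0,0,0,0,0.015,0,5,0,0,0,0,0.012,0,5,0,0,0,0,0,0,5]
}}

```text
t: 9.38
tool_pos: [0.5189, -0.1453, 0.1533]
tcp_rot: [0.001, 0.736, 0.677, 0.001]
force: [-0.7, -0.8, -0.9]
grip_width: 0.0127
```

```bash
python3 -c "
from h import *
go([.519,-.1455,.1535],85.3);print(arm.sense()['torque'])"
```

```text
t 9.38 pos [ 0.5189 -0.1453  0.1533] yaw 85.28 z [ 2.e-03  1.e-04 -1.e+00] F [-0.7 -0.8 -0.9] w 0.0127 q [-0.27  0.37 -0.22  0.98  0.    1.38]
shift total mm [-0.2  0.1 -0.2] units [-0.001  0.001 -0.002]
turn deg [ 0.11 -0.01 -0.02] units [ 0.0003 -0.     -0.    ] shift after turn [-0.001  0.001 -0.002]
[-0.00906889  0.044958    0.00193722]
```

Now I'll probe down gently.

Request:
{"method": "drive_tool", "body": {
  "rows": [0,0,0,0,0,0.008,5,0,0,0,0,0,0.008,5]
}}

```text
t: 9.55
tool_pos: [0.5191, -0.1454, 0.1514]
tcp_rot: [0.001, 0.736, 0.677, 0.001]
force: [-0.4, 0.1, -0.7]
grip_width: 0.0124
```

Request:
{"method": "drive_tool", "body": {
  "rows": [0,0,0,0,0,0.01,5]
}}

```text
t: 9.63
tool_pos: [0.5192, -0.1453, 0.1502]
tcp_rot: [0.001, 0.736, 0.677, 0.001]
force: [-0.4, -0.3, 0.1]
grip_width: 0.0123
```

Request:
{"method": "drive_tool", "body": {
  "rows": [0,0,0,0,0,0.01,5]
}}

```text
t: 9.72
tool_pos: [0.5191, -0.1453, 0.1489]
tcp_rot: [0.001, 0.736, 0.677, 0.001]
force: [-0.9, 0.6, 0.3]
grip_width: 0.0123
```

The nose is now 3 mm below the brass face with no force, so it is in the bore. I'll continue down in small steps.

Request:
{"method": "drive_tool", "body": {
  "rows": [0,0,0,0,0,0.012,5,0,0,0,0,0,0.012,5]
}}

```text
t: 9.88
tool_pos: [0.519, -0.1452, 0.1457]
tcp_rot: [0.001, 0.736, 0.677, 0.001]
force: [-0.4, 0.2, -0.4]
grip_width: 0.012
```

Request:
{"method": "drive_tool", "body": {
  "rows": [0,0,0,0,0,0.012,5,0,0,0,0,0,0.012,5]
}}

```text
t: 10.05
tool_pos: [0.519, -0.1452, 0.1424]
tcp_rot: [0.001, 0.736, 0.677, 0.001]
force: [-0.7, 0.5, -0.7]
grip_width: 0.0126
```

Request:
{"method": "drive_tool", "body": {
  "rows": [0,0,0,0,0,0.012,5,0,0,0,0,0,0.012,5]
}}

```text
t: 10.22
tool_pos: [0.5191, -0.1453, 0.1396]
tcp_rot: [0.001, 0.736, 0.677, 0.001]
force: [-2.8, 1.2, 6.3]
grip_width: 0.0123
```

Request:
{"method": "drive_tool", "body": {
  "rows": [0,0,0,0,0,0.015,5,0,0,0,0,0,0.015,5]
}}

```text
t: 10.38
tool_pos: [0.5191, -0.1453, 0.1363]
tcp_rot: [0.001, 0.736, 0.677, 0.001]
force: [-3.7, 0.9, 6.6]
grip_width: 0.0125
```

Request:
{"method": "drive_tool", "body": {
  "rows": [0,0,0,0,0,0.015,5,0,0,0,0,0,0.015,5]
}}

```text
t: 10.55
tool_pos: [0.519, -0.1452, 0.133]
tcp_rot: [0.001, 0.736, 0.677, 0.001]
force: [-3.1, 1.2, 7.4]
grip_width: 0.0123
```

Request:
{"method": "drive_tool", "body": {
  "rows": [0,0,0,0,0,0.013,5]
}}

```text
t: 10.63
tool_pos: [0.519, -0.1452, 0.1316]
tcp_rot: [0.001, 0.736, 0.677, 0.001]
force: [-3.6, 0.5, 6.6]
grip_width: 0.0123
```

Request:
{"method": "drive_tool", "body": {
  "rows": [0,0,0,0,0,0.008,5]
}}

```text
t: 10.72
tool_pos: [0.519, -0.1452, 0.1308]
tcp_rot: [0.001, 0.736, 0.677, 0.001]
force: [-3.3, 1.4, 5.7]
grip_width: 0.0125
```

Request:
{"method": "drive_tool", "body": {
  "rows": [0,0,0,0,0,0.006,5]
}}

```text
t: 10.8
tool_pos: [0.5189, -0.1452, 0.1302]
tcp_rot: [0.001, 0.736, 0.677, 0.001]
force: [-3.5, 1.2, 5.6]
grip_width: 0.0122
```

Request:
{"method": "drive_tool", "body": {
  "rows": [0,0,0,0,0,0.005,5]
}}

```text
t: 10.88
tool_pos: [0.5189, -0.1452, 0.13]
tcp_rot: [0.001, 0.736, 0.677, 0.001]
force: [-6.0, 3.2, 18.0]
grip_width: 0.0125
```

The force rose sharply to 18 N at the expected height, so the collar has landed. I'll open gently and check before rising.

Request:
{"method": "drive_tool", "body": {
  "rows": [0,0,0,0,0,0,5,0,0,0,0,0,0,16,0,0,0,0,0,0,25,0,0,0,0,0,0,35,0,0,0,0,0,0,35,0,0,0,0,0,0,35]
}}

```text
t: 11.38
tool_pos: [0.5193, -0.1454, 0.1301]
tcp_rot: [0.002, 0.736, 0.677, 0.002]
force: [0.1, -0.7, -0.2]
grip_width: 0.0348
```

Request:
{"method": "drive_tool", "body": {
  "rows": [0,0,0,0,0,-0.05,35,0,0,0,0,0,-0.1,35,0,0,0,0,0,-0.15,35,0,0,0,0,0,-0.2,35,0,0,0,0,0,-0.2,35,0,0,0,0,0,-0.1,35,0,0,0,0,0,0,35,0,0,0,-0.2,0,0,35,0,0,0,-0.2,0,0,35,0,0,0,0,0,0,35,0,0,0,0,0,0,35]
}}

```text
t: 12.3
tool_pos: [0.5142, -0.1941, 0.232]
tcp_rot: [0.002, 0.735, 0.678, 0.002]
force: [0.2, 1.1, 0.7]
grip_width: 0.0349
```

Run:
```python
from h import *
go([.519,-.145,.26],85.3)
p,d,K,D,T=cam('wrist'); save('pics/w4.png',p,1.2)
C=cloud(d,K,D,T); H,S,V=cv2.split(cv2.cvtColor(p,cv2.COLOR_RGB2HSV))
o=(H>3)&(H<18)&(S>130)&(C[...,2]>.05)&(C[...,1]<-.1)&(C[...,1]>-.19)&(d>0);P=C[o];print(len(P),P.min(0),P.max(0))
t=P[P[:,2]>.0875];print('top',t.mean(0),len(t), np.median(t[:,2])); b=P[(P[:,2]<.07)];print('low',b.mean(0))
near=(np.hypot(C[...,0]-.519,C[...,1]+.145)<.0125)&(C[...,2]>.045)&(C[...,2]<.058)&(S<90);Q=C[near];print('collar z',np.percentile(Q[:,2],[10,50,90]) if len(Q) else 0,len(Q))
leaf=(np.abs(C[...,0]-.49)<.006)&(np.abs(C[...,1]+.143)<.012);print('leaf z',np.median(C[leaf][:,2]))
```

```text
t 12.30 pos [ 0.5142 -0.1941  0.232 ] yaw 85.39 z [ 4.8e-03 -6.0e-04 -1.0e+00] F [0.2 1.1 0.7] w 0.0349 q [-0.36  0.33 -0.06  1.18  0.    1.29]
shift total mm [ 49.3   1.  -28.1] units [ 0.411  0.008 -0.234]
turn deg [0.28 0.01 0.09] units [0.0008 0.     0.0002] shift after turn [ 0.411  0.006 -0.234]
525 [ 0.51283906 -0.15221104  0.05814208] [ 0.52597422 -0.13900104  0.09308571]
top [ 0.51951352 -0.14562395  0.09096734] 449 0.09099413514425744
low [ 0.51976945 -0.14008336  0.06440126]
collar z [0.04701656 0.05083889 0.05183203] 570
leaf z 0.04687151161583292
```

View pics/w4.png

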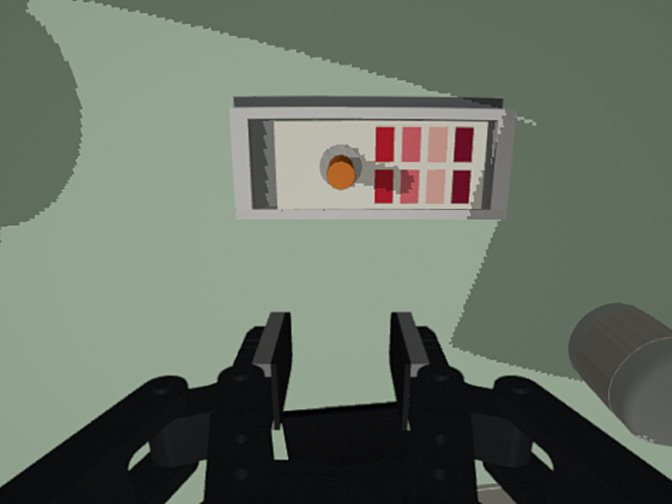

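The wrist view shows the pin upright at (341,172) with its collar flat on the top leaf and the gripper clear. Collar top minus leaf top is about 4 mm, which matches the collar's thickness. I'll hand in the job.

```bash
python3 -c "
from h import *
print(arm.sign_off())"
```

```text
the job is handed in; nothing more can be done
None
```

The pin is pushed home through both leaves into the barrel, with its collar flat on the top leaf and the gripper clear of everything. I handed the job in at about 12.3 s of robot time, well inside the 61 s limit.

- **Insertion:** I lifted the pin from the stand, carried it over the red bottle and lowered it through both leaf holes without meeting resistance. The camera had shown the bore about 6 mm toward jig +x, so I slid the leaves that far with the pin. The nose then dropped into the bore with no force.
- **Forces:** The lining took about 6–7 N, as expected. The highest reading was 18 N down (about 19 N with the sideways part), when the collar landed at the expected height.
- **Last checks:** After letting go, the wrist image showed the pin upright. The depth readings put the collar top about 4 mm above the leaf, which is the collar's own thickness. The handle top read 91 mm against the expected 92 mm. The camera also read the stand top 1 mm low (44 mm against 45 mm).
- **Other things on the table:** The arm's path stayed clear of them and the forces showed no unexpected contact. I did not measure the bystanders again afterwards. No check failed.

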